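# Release two clamped modules and sort them into pass and reject nests

### The job

Two electronics modules are held under the jaws of the clamp fixture. Break its stuck wing knob loose with a firm counter-clockwise twist (seen from above) and turn it on until it stops, or nearly, and leave it open; then put the module with the round tag in the nest with the round sign (pass) and the module with the cross tag in the nest with the cross sign (reject). Set each down gently, lying flat between the four corner angles, let go, and do not push the jar, the wooden block or the bottle about.

Things in the scene. Friction and masses are not known exactly. Their poses are not given: they have to be found in the camera images.
- clamp_knob (a joint): angle of the clamp's wing knob, rad: 0 clamped, grows counter-clockwise seen from above, 1.2 is the stop (open). Starts at 0. Stiff at first: 0.3 to 0.6 N m up to about 0.3 rad, then nearly free (0.04 N m): grip it hard. Stays where it is left. Each jaw draws back 10 mm per rad.
- knob_grip (a point): middle of the knob's black wing, on its upright axis, 58 mm above the table; turns with the knob. The wing is 48 mm long along this y axis and 14 mm thick along x (grip across x), from 20 mm below to 14 mm above this point; z up. Under it a collar 38 mm across (top 38 mm above the table) on a pedestal 42 mm across.
- fixture: clamp fixture, fixed: plate 140 (x) x 260 (y) x 12 mm. Origin: centre of its underside, under the knob's axis; z up. The modules stand on it at y = +85 and -85 mm, lengthwise along x. Two steel jaw bars along y, 13 mm high, have sprung lips pressing on the feet, 3 mm over each end, which slip off at about 0.3 rad of knob. At 0 the wing points along y.
- round_module: module to PASS, 70 to 130 g, in the fixture at first. Black foot 66 (x) x 36 (y) x 6 mm high, on it a black block 46 x 36 x 20 mm high: the foot sticks out 10 mm at each x end. Flat white tag on top: a round disc 30 mm across. Origin: centre of the underside, z up. Grip across y (36 mm) on the block: its long sides are open down to the plate everywhere.
- cross_module: module to REJECT, 70 to 130 g, in the fixture at first. Black foot 66 (x) x 36 (y) x 6 mm high, on it a black block 46 x 36 x 20 mm high: the foot sticks out 10 mm at each x end. Flat white tag on top: a diagonal cross of bars 38 x 8 mm. Origin: centre of the underside, z up. Grip across y (36 mm) on the block: its long sides are open down to the plate everywhere.
- pass_nest: PASS nest, fixed: dark plate 146 (x) x 84 (y) x 6 mm, four corner angles rising 10 mm above it round the place of one module, and at its +x end a raised white disc 36 mm across, 3 mm high, centred at x = 70 mm. Origin: under the centre of the module's place, at table height; z up. One nest stands left of the fixture, one right; they may change sides.
- reject_nest: REJECT nest, fixed: dark plate 146 (x) x 84 (y) x 6 mm, four corner angles rising 10 mm above it round the place of one module, and at its +x end a raised white diagonal cross of bars 44 x 10 mm, 3 mm high, centred at x = 70 mm. Origin: under the centre of the module's place, at table height; z up. One nest stands left of the fixture, one right; they may change sides.
- pass_nest_seat (a point): centre of the module's place in the pass nest, on the plate's top, 6 mm above the table; axes as the nest's. A seated module's origin lies here, its length along x. The place is 76 (x) x 46 (y) mm between the corner angles (5 mm play all round); at the middle of its long sides a gap of 52 mm between the angles is open for the fingers.
- reject_nest_seat (a point): the same point of the reject nest, of the same sizes.
- flux_jar: bystander: jar 38 mm across, 50 mm high. Origin: centre of its underside.
- wood_block: bystander: wooden block 70 x 45 x 50 mm high. Origin: centre of its underside.
- water_bottle: bystander: clear bottle 66 mm across, 200 mm high. Origin: centre of its underside.
Mind the look-alikes: they are no part of the job. What is shaped like the cross_module but green is not meant.

How it is judged:
By the outcome, as a careful person would: the job done as asked, in the order asked, and still so for the second after the job is handed in, with the robot touching nothing.
It also fails if it takes over 69 s, if anything falls off the work surface, if the arm or the gripper's body presses on something with over 40 N, if the wrist force passes 120 N, or if a joint passes its speed limit or range.

### The arm

A 6-joint arm with a two-finger parallel gripper is mounted at the origin on the work surface. World frame = base frame: x ahead of the robot, y to its left, z up, the work surface at z = 0. Lengths are in m, angles in rad, forces in N, time in s.
With the tool pointing down it reaches from about 0.3 to 0.775 m from the base axis. Payload 14.6 kg.
Tool frame: the origin (TCP) lies at the very end of the fingers, on their centre line; the grasp point (between the pads) lies 19 mm behind it; z points along the fingers, y is the line along which they close (so a half turn about z gives the same grasp; the last joint's range is limited). The gripper opens to 94 mm and grips with 3 to 60 N. Pads are 16 mm wide; open, the fingers measure 119 mm over their backs; the gripper's body (75 mm by 177 mm) begins 78 mm behind the grasp point.
Start: joints at [1.192, 0.3, 1.521, -0, 1.321, -0.067], TCP at [0.169, 0.523, 0.181] pointing down, gripper open.
Joint ranges: [-3.03, 3.03], [-0.79, 2.21], [0.23, 2.52], [-1.04, 4.18], [0, 3.07], [-2.55, 2.55]. Speed limits (rad/s): [2.22, 2.22, 2.57, 3.14, 3.14, 3.14].

### API

Orientations are given as [roll, pitch, yaw] about the fixed x, y, z axes, in that order (R = Rz(yaw) Ry(pitch) Rx(roll)).
In Python, from station import status, vision, order, silhouettes gives the robot as it stands. The module is installed in compiled form; this text tells all that it offers.
- The arm moves only by the shell command python3 -m pendant 'ROWS' [FORCE]. ROWS is JSON, one flat list of numbers, 7 for each row, row after row: the shift along the tool's x, y, z in units of 500 mm (1.0 is 500 mm), then the turn, a rotation vector about the tool's x, y, z in units of 90 degrees (1.0 is 90 degrees), then the opening, from -1 (shut) to 1 (fully open). A call has 1 to 12 rows; each row is the pose to reach, as a shift and turn from the pose commanded when the call began, along the tool's axes at that moment; what a row does not reach only later rows make up. A row lasts 1/10 s, in which the tool goes at most 50 mm and 8.59 degrees, less where a joint would pass 70% of its speed; a pose out of reach is approached as far as the arm can. A call with a number of a shift or a turn outside -1 to 1 is refused whole. A call with a gripper value outside its range is refused whole. The fingers move at their own pace and stop on an object; FORCE is the grip in N (left out, the last holds). Time passes only in rows, so rows that repeat a pose let the fingers close. It gives the time, the measured TCP pose, the force, the opening and the grip force at its end, in the units of the state.
- status.get_obs(): the state, without advancing time (a new reading comes with each control period).
- vision.camera(name): name is "side" or "top" or "wrist"; returns a dict with "pixels" (420x560x3 uint8, red, green, blue), "K" (3x3 intrinsics, pixels), "k1" (the pictures are not rectified: a ray, as slopes to the right and down, at radius r is drawn at 1 + k1 r^2 times it, then the intrinsics apply), "R" (3x3) and "t" (3): a world point X has camera coordinates R X + t. Camera axes: x right, y down, z forward; pixel columns grow to the right and rows downward; lengths in m; the calibration is good to about 2 mm. A picture is of the moment at which its call begins. There is no depth.
- order.hand_in(): hands the job in; it is judged then, once.
Trained networks look in a picture, given as the dict that the camera call returned (one of the last four; its "shot" number tells which), for a name from the list of things; names that differ only in an ending like _2 or _b are one class to them, and where a whole thing is asked for, a point or a joint stands for the part that bears it (a point fixed in the world has none). Each returns a list of dicts, best first, with "score" (0 to 1); they miss things now and then, are a little off and sometimes report something else, mostly with a low value. They report only what shows in the picture. A call takes as long as a camera call. They do not tell look-alikes from the thing itself.
- silhouettes(target, picture): "region" (420x560 bool, what is visible of it) and "extent" ([left, top, right, bottom] in pixels, round what is visible of it).
The state is a dict: "time_s": time; "qpos": joint angles; "joint_vel": joint speeds; "tau": joint torques, N m; "ee_pos": TCP position; "eef_rot": TCP orientation; "force": force on the tool from outside, world axes, zero at the start; "moment": the same for the moment, N m; "grip_width": finger opening in m; "grip_force": force on a finger pad.
Only numpy, scipy, OpenCV 4.12 (cv2) and the standard library are available. Lean on these libraries where they do the work, as an engineer would, in place of code of your own. Each camera call takes 0.05 s, during which the arm holds its last target. There are 200 camera calls.

## Working session

There is one attempt and no reset: what is moved stays moved. The work goes in short steps, Python scripts to look and compute and a shell command to move; the robot and the scene stay as the last step left them, time stands still between calls to the robot, and variables do not carry over. Pictures are saved under pics/ and viewed, at most 12 in all, crops included, and the job is handed in when it is done.

```bash
mkdir -p pics; cat > h.py <<'E'
import numpy as np, cv2, pickle
from station import status, vision, order, silhouettes
from scipy.spatial.transform import Rotation as Ro
def shot(n,save=None):
    p=vision.camera(n)
    if save: cv2.imwrite(f'pics/{save}.png',p['pixels'][:,:,::-1])
    return p
def topix(p,X):
    c=np.asarray(p['R'])@np.asarray(X,float)+np.asarray(p['t']); s=c[:2]/c[2]; s=s*(1+p['k1']*(s@s))
    return (np.asarray(p['K'])@[s[0],s[1],1])[:2]
def toworld(p,uv,z):
    d=np.linalg.inv(np.asarray(p['K']))@[uv[0],uv[1],1]; d=d[:2]; s=d.copy()
    for _ in range(20): s=d/(1+p['k1']*(s@s))
    R=np.asarray(p['R']); o=-R.T@np.asarray(p['t']); r=R.T@[s[0],s[1],1]
    return o+r*(z-o[2])/r[2]
E
python3 - <<'E'
from h import *
o=status.get_obs(); print(o)
for n in ('top','side'):
    p=shot(n,n+'0'); print(n,-np.asarray(p['R']).T@p['t'],p['k1'])
    for t in ['fixture','knob_grip','round_module','cross_module','pass_nest','reject_nest','flux_jar','wood_block','water_bottle']:
        for d in silhouettes(t,p)[:3]:
            ys,xs=np.nonzero(d['region']); print(t,round(d['score'],2),d['extent'],toworld(p,(xs.mean(),ys.mean()),0.0)[:2].round(3))
E
```

```text
{'time_s': 0.0, 'qpos': array([ 1.19240471e+00,  3.00502580e-01,  1.52158631e+00, -9.07346577e-06,
        1.32069345e+00, -6.65969087e-02]), 'joint_vel': array([-0.00100821,  0.00138916, -0.00022444, -0.00104901, -0.0004466 ,
       -0.0012475 ]), 'tau': array([-4.63274337e-04, -5.31804979e+01, -3.52723038e+01,  7.07690092e-02,
        2.45692651e-02, -1.60393733e-04]), 'ee_pos': array([0.16861696, 0.52320688, 0.18016687]), 'eef_rot': array([-3.14040502e+00, -7.04019613e-05,  2.82980015e+00]), 'force': array([ 0.67394297,  0.73715949, -0.28078687]), 'moment': array([ 0.04303469, -0.04320443,  0.02208158]), 'grip_force': 0.0, 'grip_width': 0.09375376398739566}
top [0.41136426 0.08116032 1.10302875] -0.13459402947311053
fixture 0.97 [245.3, 183.0, 366.4, 253.8] [0.615 0.009]
knob_grip 0.75 [295.2, 206.2, 314.7, 224.2] [0.623 0.007]
round_module 0.59 [259.8, 211.2, 277.3, 231.7] [0.62  0.095]
cross_module 0.81 [331.4, 201.0, 349.9, 224.7] [ 0.618 -0.078]
cross_module 0.72 [376.4, 202.6, 403.6, 226.7] [ 0.601 -0.193]
pass_nest 0.97 [171.3, 254.0, 212.3, 319.0] [0.49  0.286]
pass_nest 0.
[... 486 characters left out ...]
91.7, 299.3, 212.8] [ 0.63  -0.038]
knob_grip 0.4 [259.9, 295.0, 342.7, 365.5] [0.491 0.284]
round_module 0.8 [261.7, 226.0, 292.5, 248.0] [0.624 0.076]
cross_module 0.66 [293.1, 179.9, 318.4, 198.0] [ 0.62  -0.102]
cross_module 0.62 [315.8, 153.7, 337.4, 174.9] [ 0.602 -0.205]
pass_nest 0.7 [258.5, 298.3, 343.9, 358.2] [0.49  0.284]
reject_nest 0.78 [322.3, 129.8, 379.1, 158.1] [ 0.559 -0.324]
flux_jar 0.75 [190.7, 237.2, 212.7, 262.7] [0.775 0.18 ]
wood_block 0.56 [249.9, 126.2, 275.7, 158.4] [ 0.795 -0.238]
water_bottle 0.72 [182.6, 300.8, 228.0, 378.9] [0.659 0.387]
water_bottle 0.53 [325.3, 130.0, 379.6, 158.8] [ 0.559 -0.324]
water_bottle 0.41 [261.8, 300.6, 345.2, 359.9] [0.489 0.285]
```

```bash
python3 - <<'E'
import cv2
a=cv2.imread('pics/top0.png')[110:340,80:480]; cv2.imwrite('pics/top0c.png',cv2.resize(a,None,fx=2,fy=2,interpolation=cv2.INTER_CUBIC))
E
```

```text
(no output)
```

View pics/top0c.png

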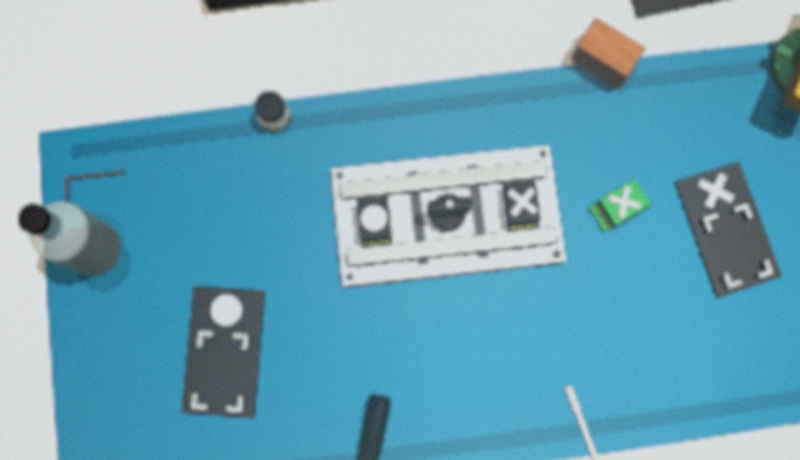

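```bash
cat >> h.py <<'E'
def rect(p,region,z):
    c=max(cv2.findContours(region.astype(np.uint8),cv2.RETR_EXTERNAL,cv2.CHAIN_APPROX_NONE)[0],key=len)[:,0,:]
    w=np.array([toworld(p,q,z)[:2] for q in c.astype(float)],np.float32)*1000
    b=cv2.boxPoints(cv2.minAreaRect(w)); e=b[1]-b[0]; f=b[2]-b[1]
    if np.hypot(*e)<np.hypot(*f): e,f=f,e
    return b.mean(0).round(1), np.degrees(np.arctan2(e[1],e[0]))%180, np.hypot(*e).round(),np.hypot(*f).round()
E
python3 - <<'E'
from h import *
for n in ('top','side'):
    p=shot(n)
    for t,z in [('fixture',.012),('knob_grip',.072),('round_module',.038),('cross_module',.038),('pass_nest',.006),('reject_nest',.006)]:
        for d in silhouettes(t,p)[:2]: print(n,t,round(d['score'],2),rect(p,d['region'],z))
E
```

```text
top fixture 0.59 (array([615.4,  10.2], dtype=float32), np.float32(88.94569), np.float32(260.0), np.float32(143.0))
top knob_grip 0.8 (array([612. ,  12.3], dtype=float32), np.float32(127.83337), np.float32(42.0), np.float32(36.0))
top round_module 0.97 (array([613.3,  95.5], dtype=float32), np.float32(179.891), np.float32(58.0), np.float32(37.0))
top cross_module 0.69 (array([610.7, -74.2], dtype=float32), np.float32(176.6016), np.float32(58.0), np.float32(38.0))
top cross_module 0.63 (array([ 595.8, -185.1], dtype=float32), np.float32(113.59696), np.float32(64.0), np.float32(35.0))
top pass_nest 0.88 (array([490.9, 283.7], dtype=float32), np.float32(169.06348), np.float32(148.0), np.float32(88.0))
top pass_nest 0.74 (array([621.1,   7.1], dtype=float32), np.float32(82.6493), np.float32(52.0), np.float32(36.0))
top reject_nest 0.8 (array([ 556.3, -316.5], dtype=float32), np.float32(11.380446), np.float32(144.0), np.float32(88.0))
top reject_nest 0.41 (array([616.2, -77.5], dtype=float32), np.float32(179.16049), np.float32(60.0), np.float32(42.0))
side fixture 0.64 (array([614. ,  12
[... 343 characters left out ...]
ray([612.3, 104.4], dtype=float32), np.float32(1.4460863), np.float32(57.0), np.float32(56.0))
side cross_module 0.85 (array([608.6, -62.4], dtype=float32), np.float32(91.200966), np.float32(64.0), np.float32(57.0))
side cross_module 0.62 (array([ 593. , -161.7], dtype=float32), np.float32(112.25053), np.float32(79.0), np.float32(41.0))
side pass_nest 0.58 (array([492.2, 285. ], dtype=float32), np.float32(169.34909), np.float32(150.0), np.float32(89.0))
side pass_nest 0.22 (array([ 793.7, -232. ], dtype=float32), np.float32(139.7145), np.float32(102.0), np.float32(99.0))
side reject_nest 0.84 (array([ 557.1, -317.9], dtype=float32), np.float32(12.261618), np.float32(146.0), np.float32(96.0))
```

```bash
cat >> h.py <<'E'
def go(x,y,z,yaw,o=None):
    o=o or status.get_obs(); R=Ro.from_euler('xyz',o['eef_rot']); T=Ro.from_euler('xyz',[np.pi,0,np.radians(yaw)])
    s=R.inv().apply(np.array([x,y,z])-o['ee_pos'])/0.5; r=(R.inv()*T).as_rotvec()/(np.pi/2)
    print('rows',s.round(3),r.round(3))
E
python3 -c "
from h import *
go(.613,.011,.22,89)"
```

```text
rows [-1.16  -0.703 -0.079] [ 0.    -0.     0.813]
```

```bash
python3 -m pendant '[-0.98,-0.59,-0.067,0,0,0.813,1, -0.98,-0.59,-0.067,0,0,0.813,1, -0.98,-0.59,-0.067,0,0,0.813,1, -0.98,-0.59,-0.067,0,0,0.813,1, -0.98,-0.59,-0.067,0,0,0.813,1, -0.98,-0.59,-0.067,0,0,0.813,1, -0.98,-0.59,-0.067,0,0,0.813,1, -0.98,-0.59,-0.067,0,0,0.813,1, -0.98,-0.59,-0.067,0,0,0.813,1, -0.98,-0.59,-0.067,0,0,0.813,1, -0.98,-0.59,-0.067,0,0,0.813,1, -0.98,-0.59,-0.067,0,0,0.813,1]'
python3 -c "
from h import *
p=shot('wrist','w1')
go(.613,.011,.22,89)
for X in [(.615,.01,.012),(.615,.01,.072)]: print(topix(p,X))
for t,z in [('fixture',.012),('knob_grip',.072),('round_module',.038),('cross_module',.038),('pass_nest',.006),('reject_nest',.006)]:
        for d in silhouettes(t,p)[:2]: print(t,round(d['score'],2),d['extent'],rect(p,d['region'],z))
"
```

```text
time_s: 2.9
ee_pos: [0.5464, 0.0892, 0.2142]
eef_rot: [3.141, 0.0, 1.55]
force: [-0.7, 0.9, -0.4]
grip_width: 0.0939
grip_force: 0.0
rows [-0.151  0.135 -0.012] [ 0.     0.    -0.003]
[330.10126089 245.9512791 ]
[337.80603012 264.65895546]
fixture 0.62 [277.3, 147.4, 389.9, 325.0] (array([613.4,  13. ], dtype=float32), np.float32(88.7866), np.float32(260.0), np.float32(140.0))
knob_grip 0.64 [317.4, 237.6, 349.5, 282.1] (array([612.1,  18.6], dtype=float32), np.float32(115.39645), np.float32(55.0), np.float32(32.0))
round_module 0.78 [311.1, 171.2, 356.7, 200.7] (array([611.4,  98.9], dtype=float32), np.float32(179.01501), np.float32(57.0), np.float32(38.0))
cross_module 0.84 [307.2, 286.1, 351.5, 322.2] (array([610.2, -64.8], dtype=float32), np.float32(0.4284331), np.float32(57.0), np.float32(50.0))
cross_module 0.71 [310.6, 376.3, 334.4, 385.4] (array([ 604.7, -195.1], dtype=float32), np.float32(8.640705), np.float32(35.0), np.float32(15.0))
pass_nest 0.94 [161.5, 1.0, 296.1, 73.6] (array([489. , 283.3], dtype=float32), np.float32(171.02643), np.float32(148.0), np.float32(81.0))
pass_nest 0.21 [310.7, 172.3, 357.8, 201.6] (array([617. ,  93.3], dtype=float32), np.float32(0.8594026), np.float32(62.0), np.float32(42.0))
reject_nest 0.9 [244.0, 393.8, 329.5, 416.8] (array([ 551. , -284.3], dtype=float32), np.float32(3.6492379), np.float32(148.0), np.float32(46.0))
```

View pics/w1.png

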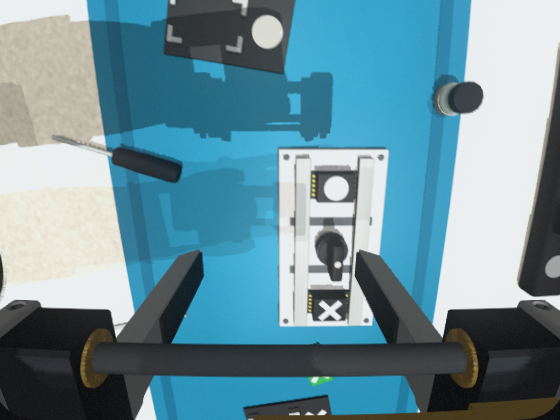

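```bash
python3 -m pendant '[-0.156,0.136,0.12,0,0,0,0, -0.156,0.136,0.12,0,0,0,0, -0.156,0.136,0.2,0,0,0,0, -0.156,0.136,0.28,0,0,0,0, -0.156,0.136,0.32,0,0,0,0, -0.156,0.136,0.342,0,0,0,0, -0.156,0.136,0.342,0,0,0,-1, -0.156,0.136,0.342,0,0,0,-1, -0.156,0.136,0.342,0,0,0,-1, -0.156,0.136,0.342,0,0,0,-1, -0.156,0.136,0.342,0,0,0,-1]' 60
```

```text
time_s: 4.35
ee_pos: [0.6133, 0.0132, 0.0447]
eef_rot: [3.136, -0.0, 1.553]
force: [10.0, 1.1, -1.7]
grip_width: 0.0124
grip_force: 60.0
```

```bash
python3 -m pendant '[0,0,0,0,0,-0.06,-1, 0,0,0,0,0,-0.13,-1, 0,0,0,0,0,-0.2,-1, 0,0,0,0,0,-0.28,-1, 0,0,0,0,0,-0.36,-1, 0,0,0,0,0,-0.44,-1, 0,0,0,0,0,-0.52,-1, 0,0,0,0,0,-0.6,-1, 0,0,0,0,0,-0.68,-1, 0,0,0,0,0,-0.75,-1, 0,0,0,0,0,-0.75,-1, 0,0,0,0,0,-0.75,-1]' 60; python3 -c "
from h import *
o=status.get_obs(); print(o['moment'],o['force'],o['eef_rot'])"
```

```text
time_s: 5.55
ee_pos: [0.6112, 0.0119, 0.0445]
eef_rot: [-3.14, 0.001, 2.731]
force: [-4.7, -7.6, 7.2]
grip_width: 0.0123
grip_force: 60.0
[-1.63807131  1.05231231 -0.04527026] [-4.68047092 -7.64289395  7.1793449 ] [-3.14009883e+00  1.20910651e-03  2.73078857e+00]
```

```bash
python3 -m pendant '[0,0,0,0,0,-0.015,-1, 0,0,0,0,0,-0.015,-1, 0,0,0,0,0,-0.015,0, 0,0,0,0,0,-0.015,0, 0,0,0,0,0,-0.015,0, 0,0,-0.08,0,0,-0.015,0, 0,0,-0.16,0,0,-0.015,0, 0,0,-0.25,0,0,-0.1,0.4, 0,0,-0.35,0,0,-0.18,0.4, 0,0,-0.35,0,0,-0.25,0.4]' 60; python3 -c "
from h import *
o=status.get_obs(); print(o['moment'],o['force'],o['eef_rot'])
p=shot('wrist','w2')
for t,z in [('fixture',.012),('knob_grip',.072),('round_module',.038),('cross_module',.038),('pass_nest',.006)]:
        for d in silhouettes(t,p)[:2]: print(t,round(d['score'],2),d['extent'],rect(p,d['region'],z))
"
```

```text
time_s: 6.55
ee_pos: [0.6133, 0.0134, 0.2258]
eef_rot: [-3.142, 0.011, 3.129]
force: [0.6, -0.0, -0.0]
grip_width: 0.065
grip_force: 0.0
[ 0.03749426 -0.02179147 -0.0146206 ] [ 0.56380812 -0.00375472 -0.02763665] [-3.14151064  0.0110152   3.12897057]
fixture 0.96 [176.4, 134.1, 378.2, 232.6] (array([612.6,  12.2], dtype=float32), np.float32(89.16417), np.float32(260.0), np.float32(139.0))
round_module 0.62 [328.9, 165.3, 359.7, 211.4] (array([609.9,  95. ], dtype=float32), np.float32(178.96428), np.float32(61.0), np.float32(40.0))
cross_module 0.81 [193.6, 161.1, 226.2, 211.8] (array([607.7, -70.8], dtype=float32), np.float32(176.62044), np.float32(63.0), np.float32(39.0))
cross_module 0.79 [98.4, 156.3, 155.5, 196.9] (array([ 592.7, -175.9], dtype=float32), np.float32(112.065056), np.float32(66.0), np.float32(36.0))
```

View pics/w2.png

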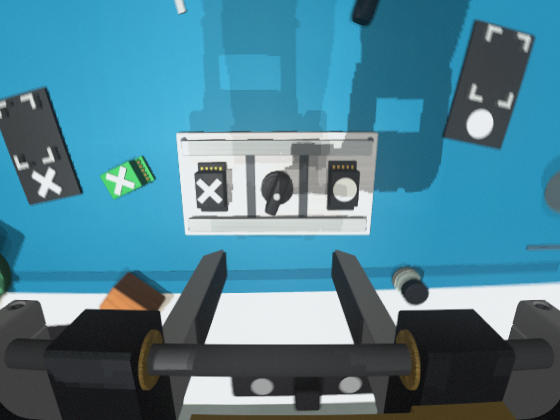

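```bash
python3 -m pendant '[0,0.166,0.05,0,0,0,0.4, 0,0.166,0.1,0,0,0,0.4, 0,0.166,0.2,0,0,0,0.4, 0,0.166,0.28,0,0,0,0.4, 0,0.166,0.34,0,0,0,0.4, 0,0.166,0.38,0,0,0,0.4]'; python3 -c "
from h import *
p=shot('wrist','w3'); go(.613,.0965,.017,179.1)
for t,z in [('round_module',.038),('pass_nest',.006),('fixture',.012)]:
        for d in silhouettes(t,p)[:2]: print(t,round(d['score'],2),d['extent'],rect(p,d['region'],z))
for n in ['top']:
  p=shot(n,n+'1')
  for t in ['pass_nest','reject_nest']:
    d=silhouettes(t,p)[0]; m=cv2.dilate(d['region'].astype(np.uint8),np.ones((3,3)))
    w=((p['pixels'].min(2)>120)&(m>0)).astype(np.uint8)
    k,l,s,c=cv2.connectedComponentsWithStats(w)
    for i in range(1,k):
      if s[i,4]>3: print(n,t,s[i],toworld(p,c[i],.016)[:2].round(4), toworld(p,c[i],.009)[:2].round(4))
"
```

```text
time_s: 7.45
ee_pos: [0.611, 0.0961, 0.0246]
eef_rot: [-3.141, -0.004, 3.122]
force: [-1.0, -0.5, 0.3]
grip_width: 0.066
grip_force: 0.0
rows [-0.006  0.001  0.01 ] [-0.001 -0.005 -0.003]
round_module 0.79 [250.8, 203.4, 306.2, 290.0] (array([605.7,  96.8], dtype=float32), np.float32(178.87506), np.float32(62.0), np.float32(36.0))
pass_nest 0.66 [461.2, 0.0, 560.0, 179.5] (array([504.2, 278.7], dtype=float32), np.float32(169.70074), np.float32(115.0), np.float32(79.0))
pass_nest 0.15 [109.9, 232.1, 181.2, 309.2] (array([639.6,  -7.4], dtype=float32), np.float32(159.00604), np.float32(79.0), np.float32(44.0))
fixture 0.6 [0.0, 148.3, 347.9, 325.3] (array([612.6,  12.1], dtype=float32), np.float32(89.030525), np.float32(259.0), np.float32(140.0))
fixture 0.27 [113.4, 229.7, 181.3, 310.5] (array([636.7,  -4.5], dtype=float32), np.float32(157.65976), np.float32(77.0), np.float32(43.0))
top pass_nest [185 257  17  17 230] [0.5359 0.2751] [0.5367 0.2764]
top pass_nest [178 275   9   9  51] [0.5085 0.3048] [0.5091 0.3062]
top pass_nest [196 276   9   9  52] [0.5006 0.2606] [0.5012 0.2618]
top pass_nest [175 306   9  10  53] [0.435 0.318] [0.4352 0.3195]
top pass_nest [193 308   9   9  56] [0.4271 0.2744] [0.4272 0.2757]
top reject_nest [428 196  20  19 207] [ 0.6016 -0.308 ] [ 0.6029 -0.3105]
top reject_nest [447 211  10   9  51] [ 0.5744 -0.338 ] [ 0.5755 -0.3407]
top reject_nest [431 216   9  11  55] [ 0.5669 -0.2937] [ 0.5679 -0.2961]
top reject_nest [459 239   8  11  55] [ 0.5009 -0.3503] [ 0.5015 -0.3531]
top reject_nest [442 246  10   9  57] [ 0.4933 -0.3072] [ 0.4938 -0.3097]
```

```bash
python3 -m pendant '[0,0,0,0,0,0,0.4, 0,0,0,0,0,0,0.4]'; python3 -c "
from h import *
go(.614,.0955,.017,179)"
```

```text
time_s: 8.0
ee_pos: [0.6129, 0.0962, 0.0289]
eef_rot: [3.142, 0.001, 3.123]
force: [-0.5, 0.1, 0.0]
grip_width: 0.0658
grip_force: 0.0
rows [-0.002 -0.001  0.024] [ 0.     0.001 -0.   ]
```

Settled. Down gently, grip and lift a little.

```bash
python3 -m pendant '[-0.002,-0.001,0.012,0,0,0,0.4, -0.002,-0.001,0.024,0,0,0,0.4, -0.002,-0.001,0.024,0,0,0,0.4, -0.002,-0.001,0.024,0,0,0,-0.5, -0.002,-0.001,0.024,0,0,0,-0.5, -0.002,-0.001,0.024,0,0,0,-0.5, -0.002,-0.001,0.024,0,0,0,-0.5, -0.002,-0.001,0.01,0,0,0,-0.5, -0.002,-0.001,-0.02,0,0,0,-0.5, -0.002,-0.001,-0.1,0,0,0,-0.5, -0.002,-0.001,-0.16,0,0,0,-0.5, -0.002,-0.001,-0.16,0,0,0,-0.5]' 25; python3 -c "
from h import *
go(.4678,.2895,.11,180-10.5)
p=shot('side','s2')
d=silhouettes('round_module',p)[0]; print(d['score'],d['extent'],topix(p,status.get_obs()['ee_pos']))"
```

```text
time_s: 9.2
ee_pos: [0.6159, 0.0959, 0.1144]
eef_rot: [3.141, 0.008, 3.124]
force: [1.2, -0.5, 0.2]
grip_width: 0.0235
grip_force: 0.0
rows [0.303 0.382 0.007] [0.001 0.005 0.105]
0.56 [262.7, 224.3, 294.6, 248.7] [280.20839491 209.994276  ]
```

```bash
python3 -c "
from h import *
a=cv2.imread('pics/s2.png')[150:300,200:400]; cv2.imwrite('pics/s2c.png',cv2.resize(a,None,fx=4,fy=4,interpolation=cv2.INTER_CUBIC))"
```

```text
(no output)
```

View pics/s2c.png

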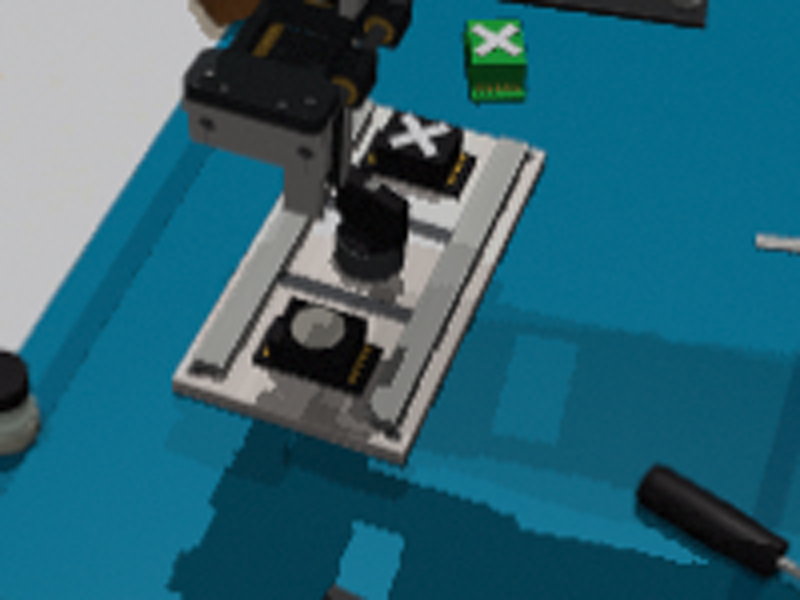

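```bash
python3 -m pendant '[0,0,0.02,0,0,0,0.4, 0,0,0.04,0,0,0,0.4, 0,0,0.07,0,0,0,0.4, 0,0,0.1,0,0,0,0.4, 0,0,0.13,0,0,0,0.4, 0,0,0.16,0,0,0,0.4, 0,0,0.178,0,0,0,0.4, 0,0,0.184,0,0,0,0.4, 0,0,0.184,0,0,0,0.4, 0,0,0.184,0,0,0,-1, 0,0,0.184,0,0,0,-1, 0,0,0.184,0,0,0,-1]' 30;  python3 -m pendant '[0,0,0,0,0,0,-1, 0,0,0,0,0,0,-1, 0,0,0,0,0,0,-1]' 30
```

```text
time_s: 10.5
ee_pos: [0.6139, 0.0956, 0.0168]
eef_rot: [3.141, 0.001, 3.124]
force: [0.5, 0.9, 1.1]
grip_width: 0.0452
grip_force: 0.0
time_s: 10.8
ee_pos: [0.6137, 0.0956, 0.0163]
eef_rot: [3.142, 0.0, 3.124]
force: [-0.6, -0.1, 1.0]
grip_width: 0.0213
grip_force: 0.0
```

```bash
python3 -c "
from h import *
p=shot('wrist','w4'); a=p['pixels'][60:360,80:480,::-1]; cv2.imwrite('pics/w4c.png',cv2.resize(a,None,fx=2,fy=2))
o=status.get_obs(); print(o['ee_pos'],o['grip_width'],o['grip_force'],topix(p,o['ee_pos']),topix(p,[.614,.0955,.038]))"
```

```text
[0.61369067 0.09565091 0.01629655] 0.017261774811542292 0.0 [277.10477356 248.43095984] [276.72687543 262.07055141]
```

View pics/w4c.png

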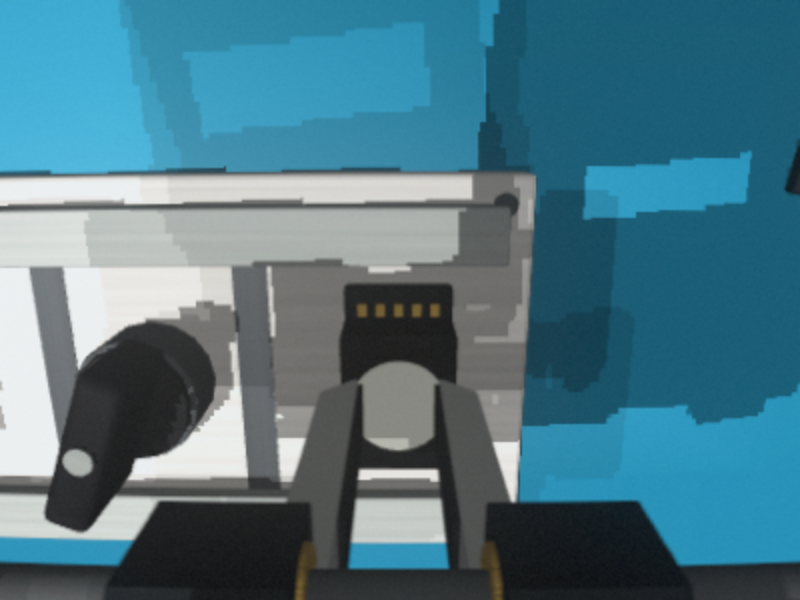

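```bash
python3 -c "
from h import *
p=shot('side','s3'); a=p['pixels'][150:290,210:350,::-1].copy(); cv2.imwrite('pics/s3c.png',cv2.resize(a,None,fx=4,fy=4,interpolation=cv2.INTER_CUBIC))
o=status.get_obs(); print(o['ee_pos'],o['grip_width'],o['grip_force'],(topix(p,o['ee_pos'])-[210,150])*4,(topix(p,[.614,.0955,.038])-[210,150])*4)"
```

```text
[0.61368565 0.09560581 0.0162663 ] 0.013095189451878524 0.0 [278.97547474 355.07060316] [279.03950593 329.23762665]
```

View pics/s3c.png

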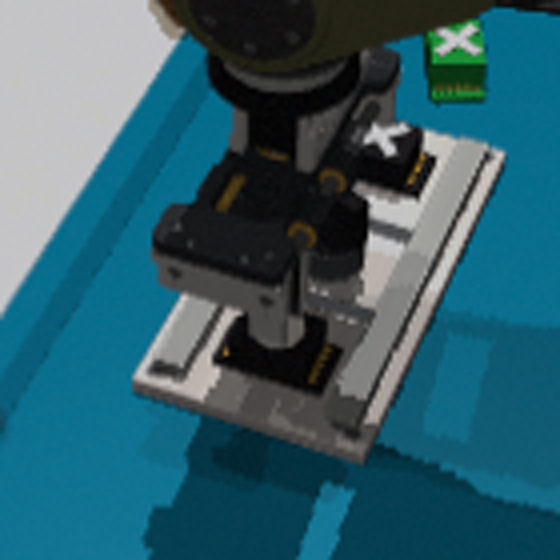

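```bash
python3 -c "
from h import *
p=shot('wrist'); o=status.get_obs(); f=p['K'][0][0]; c=-np.asarray(p['R']).T@p['t']
print(f,c,np.asarray(p['R'])[2],o['grip_width'],'tip depth by gap',f/1630,'TCP depth',(np.asarray(p['R'])@o['ee_pos']+p['t'])[2],'disc depth by size',f/1300,(np.asarray(p['R'])@[.614,.0955,.038]+p['t'])[2])
e=Ro.from_euler('xyz',o['eef_rot']).as_matrix()
for k in (0,.01,.02,.03,.04): print(k, topix(p,o['ee_pos']-e[:,2]*k+e[:,1]*.047), topix(p,o['ee_pos']-e[:,2]*k-e[:,1]*.047))"
```

```text
318.81271253440326 [0.53014115 0.09813493 0.22072015] [ 0.28517605 -0.00417923 -0.95846604] 0.009019937460764788 tip depth by gap 0.19559062118675047 TCP depth 0.21980598329851242 disc depth by size 0.24524054810338713 0.19905660304856088
0 [344.99452418 248.30994786] [209.14567518 248.30945804]
0.01 [347.98874775 254.03377453] [206.02180821 254.03346077]
0.02 [351.26083967 260.29478096] [202.60824274 260.29450017]
0.03 [354.85056892 267.17085367] [198.86356839 267.17038401]
0.04 [358.80547384 274.75534121] [194.73830185 274.7543447 ]
```

```bash
python3 -m pendant '[0,0,-0.02,0,0,0,-0.3, 0,0,-0.04,0,0,0,0.1, 0,0,-0.04,0,0,0,0.1, 0,0,-0.04,0,0,0,0.1, 0,0,-0.04,0,0,0,0.1, 0,0,-0.04,0,0,0,0.1, 0,0,-0.04,0,0,0,0.1, 0,0,-0.02,0,0,0,0.1, 0,0,0.0,0,0,0,0.1, 0,0,0.012,0,0,0,0.1, 0,0,0.012,0,0,0,0.1]' 20; python3 -c "
from h import *
p=shot('wrist','w5'); a=p['pixels'][150:350,180:380,::-1]; cv2.imwrite('pics/w5c.png',cv2.resize(a,None,fx=3,fy=3,interpolation=cv2.INTER_CUBIC))
o=status.get_obs(); print(o['ee_pos'],o['grip_width'],o['force'])
e=Ro.from_euler('xyz',o['eef_rot']).as_matrix()
for k in (0,.01,.02,.03): print(k,[((topix(p,o['ee_pos']-e[:,2]*k+s*e[:,1]*o['grip_width']/2+e[:,0]*.008)-[180,150])*3).round() for s in (-1,1)])"
```

```text
time_s: 12.05
ee_pos: [0.6129, 0.0955, 0.0087]
eef_rot: [-3.141, -0.002, 3.124]
force: [0.7, 0.7, -0.0]
grip_width: 0.0515
grip_force: 0.0
[0.61332206 0.09561406 0.00950825] 0.05148636159498137 [-0.62017264  1.08447457 -0.18839148]
0 [array([178., 266.]), array([405., 266.])]
0.01 [array([173., 282.]), array([410., 282.])]
0.02 [array([167., 299.]), array([415., 299.])]
0.03 [array([160., 319.]), array([421., 319.])]
```

View pics/w5c.png

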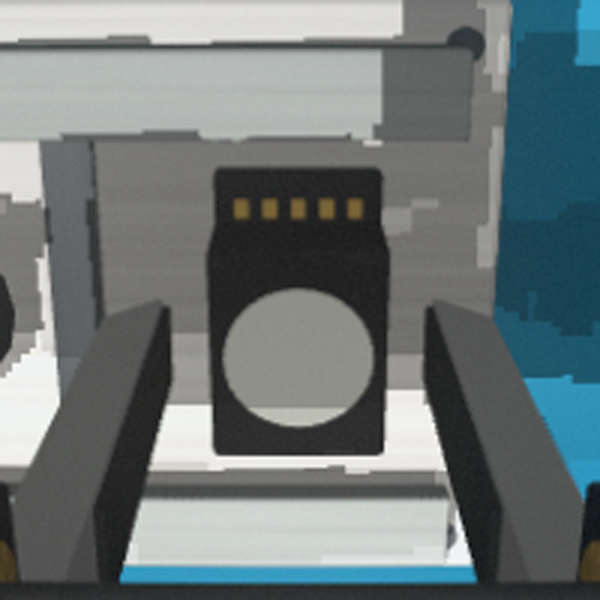

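```bash
python3 -m pendant '[0,0,0.01,0,0,0,0.1, 0,0,0.02,0,0,0,0.1, 0,0,0.03,0,0,0,0.1, 0,0,0.03,0,0,0,-1, 0,0,0.03,0,0,0,-1, 0,0,0.03,0,0,0,-1, 0,0,0.03,0,0,0,-1]' 30; python3 -c "
from h import *
go(.4678,.2895,.11,180-10.5)"
```

```text
time_s: 12.8
ee_pos: [0.6137, 0.0956, -0.0046]
eef_rot: [3.142, 0.0, 3.124]
force: [-0.5, 0.4, -1.5]
grip_width: 0.0356
grip_force: 30.0
rows [ 0.299  0.382 -0.229] [0.    0.    0.105]
```

```bash
python3 -m pendant '[0,0,-0.03,0,0,0,-1, 0,0,-0.09,0,0,0,-1, 0,0,-0.16,0,0,0,-1, 0.03,0.038,-0.2,0,0,0.02,-1, 0.09,0.115,-0.2,0,0,0.04,-1, 0.15,0.192,-0.2,0,0,0.06,-1, 0.21,0.27,-0.2,0,0,0.08,-1, 0.26,0.335,-0.18,0,0,0.105,-1, 0.29,0.37,-0.15,0,0,0.105,-1, 0.299,0.382,-0.12,0,0,0.105,-1, 0.299,0.382,-0.1,0,0,0.105,-1, 0.299,0.382,-0.1,0,0,0.105,-1]' 30; python3 -c "
from h import *
p=shot('wrist','w6'); a=p['pixels'][60:360,80:480,::-1]; cv2.imwrite('pics/w6c.png',cv2.resize(a,None,fx=2,fy=2))
go(.4678,.2895,-.009,180-10.5)
p=shot('top')
for t,z in [('round_module',.0777),('pass_nest',.006)]:
  for d in silhouettes(t,p)[:2]: print(t,round(d['score'],2),d['extent'],rect(p,d['region'],z))"
```

```text
time_s: 14.0
ee_pos: [0.4675, 0.2888, 0.0449]
eef_rot: [-3.141, -0.001, 2.959]
force: [-0.3, 0.1, 0.5]
grip_width: 0.0358
grip_force: 30.0
rows [0.001 0.001 0.109] [-0. -0. -0.]
pass_nest 0.58 [176.7, 254.0, 213.0, 283.2] (array([534. , 275.5], dtype=float32), np.float32(78.58583), np.float32(87.0), np.float32(57.0))
```

View pics/w6c.png

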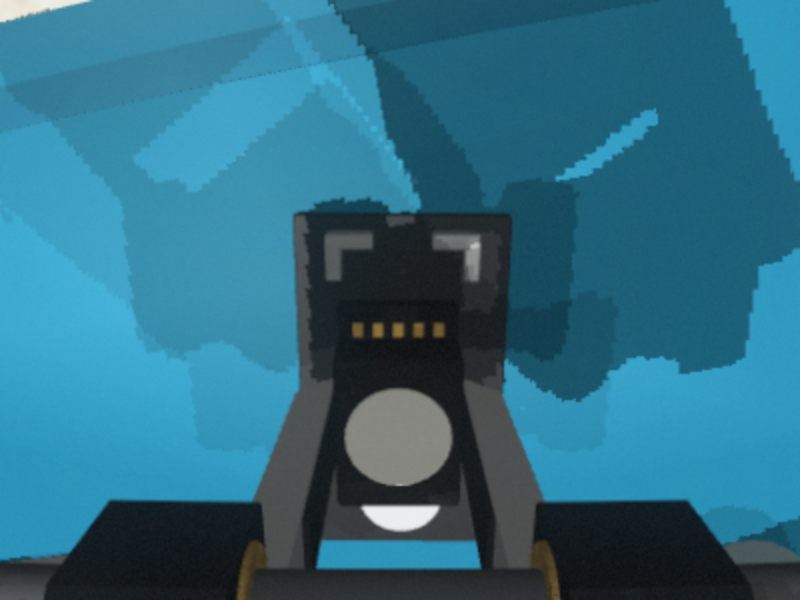

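```bash
python3 -c "
from h import *
p=shot('wrist'); Rn=Ro.from_euler('z',-10.5,degrees=True).as_matrix()
T=lambda w: (Rn.T@(w-np.array([.4678,.2895,0])))[:2]*1000
q=lambda u,v,z: T(toworld(p,(80+u/2,60+v/2),z)).round(1)
print('outer corners',q(325,232,.016),q(480,232,.016),'inner',q(341,248,.016),q(467,248,.016),'plate',q(294,213,.006),q(511,213,.006))
print('module foot -x edge',q(340,302,.067),q(456,302,.067),'disc',q(398,437,.087), T(status.get_obs()['ee_pos']))"
```

```text
outer corners [-44.8 -26.1] [-44.8  31.4] inner [-38.8 -20.3] [-38.7  26.7] plate [-50.5 -38.9] [-50.5  44.3]
module foot -x edge [-32.1 -16.5] [-32.   18.2] disc [2.3 0.8] [ 0.63058435 -0.37460437]
```

```bash
python3 -m pendant '[0.003,0.005,0.03,0,0,0,-1, 0.003,0.005,0.06,0,0,0,-1, 0.003,0.005,0.08,0,0,0,-1, 0.003,0.005,0.095,0,0,0,-1, 0.003,0.005,0.104,0,0,0,-1, 0.003,0.005,0.108,0,0,0,-1, 0.003,0.005,0.11,0,0,0,-1, 0.003,0.005,0.11,0,0,0,-1]' 30
```

```text
time_s: 15.05
ee_pos: [0.4668, 0.2921, -0.0095]
eef_rot: [3.141, 0.0, 2.959]
force: [-1.0, 0.4, -0.1]
grip_width: 0.0355
grip_force: 30.0
```

```bash
python3 -m pendant '[0,0,0.002,0,0,0,-1, 0,0,0.003,0,0,0,-1, 0,0,0.003,0,0,0,-1]' 30
```

```text
time_s: 15.35
ee_pos: [0.4668, 0.2921, -0.0107]
eef_rot: [3.141, 0.0, 2.959]
force: [-0.9, -0.1, 4.5]
grip_width: 0.0357
grip_force: 30.0
```

```bash
python3 -m pendant '[0,0,0,0,0,0,0.1, 0,0,0,0,0,0,0.1, 0,0,0,0,0,0,0.1, 0,0,-0.04,0,0,0,0.1, 0,0,-0.1,0,0,0,0.1, 0,0,-0.18,0,0,0,0.1, 0,0,-0.26,0,0,0,0.1, 0,0,-0.26,0,0,0,0.1]' 30; python3 -c "
from h import *
go(.612,-.0735,.12,179)
p=shot('top','t3')
for t,z in [('round_module',.032),('cross_module',.038)]:
  for d in silhouettes(t,p)[:2]: print(t,round(d['score'],2),d['extent'],rect(p,d['region'],z))
p=shot('wrist','w7')
Rn=Ro.from_euler('z',-10.5,degrees=True).as_matrix()
for d in silhouettes('round_module',p)[:1]:print(rect(p,d['region'],.032))
cv2.imwrite('pics/w7c.png',cv2.resize(p['pixels'][100:340,120:440,::-1],None,fx=2,fy=2))"
```

```text
time_s: 16.15
ee_pos: [0.4687, 0.2932, 0.124]
eef_rot: [3.136, 0.007, 2.959]
force: [0.3, 0.4, -0.3]
grip_width: 0.0517
grip_force: 0.0
rows [-0.415 -0.669  0.007] [ 0.003  0.004 -0.105]
round_module 0.48 [419.1, 192.8, 471.7, 257.2] (array([ 553.5, -307.6], dtype=float32), np.float32(9.811795), np.float32(142.0), np.float32(87.0))
cross_module 0.92 [331.0, 200.0, 348.6, 228.4] (array([610.3, -73.4], dtype=float32), np.float32(178.52219), np.float32(66.0), np.float32(39.0))
cross_module 0.58 [372.1, 201.4, 402.5, 222.6] (array([ 596. , -184.7], dtype=float32), np.float32(112.2832), np.float32(64.0), np.float32(39.0))
(array([460.8, 294.2], dtype=float32), np.float32(169.52946), np.float32(61.0), np.float32(36.0))
```

View pics/w7c.png

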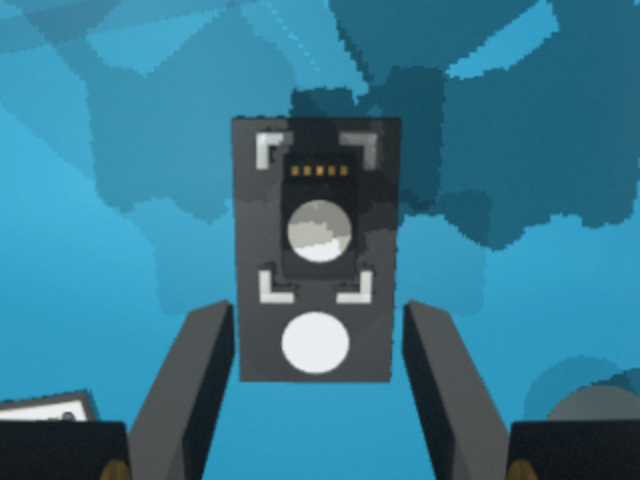

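```bash
python3 -m pendant '[-0.05,-0.08,0,0,0,-0.02,0.2, -0.1,-0.16,0,0,0,-0.04,0.2, -0.15,-0.24,0,0,0,-0.06,0.2, -0.2,-0.32,0,0,0,-0.08,0.2, -0.25,-0.4,0,0,0,-0.105,0.2, -0.3,-0.48,0,0,0,-0.105,0.2, -0.35,-0.56,0,0,0,-0.105,0.2, -0.39,-0.63,0,0,0,-0.105,0.2, -0.415,-0.669,0.06,0,0,-0.105,0.2, -0.415,-0.669,0.12,0,0,-0.105,0.2, -0.415,-0.669,0.12,0,0,-0.105,0.2, -0.415,-0.669,0.12,0,0,-0.105,0.2]' 30; python3 -c "
from h import *
go(.611,-.0735,-.0046,179)
p=shot('wrist')
for t,z in [('cross_module',.038)]:
  for d in silhouettes(t,p)[:2]: print(t,round(d['score'],2),d['extent'],rect(p,d['region'],z))"
```

```text
time_s: 17.6
ee_pos: [0.6094, -0.0743, 0.0585]
eef_rot: [3.141, -0.002, 3.124]
force: [0.4, -0.9, 0.5]
grip_width: 0.0562
grip_force: 0.0
rows [-0.003  0.002  0.126] [ 0.    -0.001 -0.   ]
cross_module 0.85 [254.6, 190.5, 305.1, 274.3] (array([605.4, -73.2], dtype=float32), np.float32(178.97736), np.float32(63.0), np.float32(37.0))
cross_module 0.59 [97.6, 183.7, 183.9, 254.1] (array([ 591.2, -176.5], dtype=float32), np.float32(112.61667), np.float32(63.0), np.float32(35.0))
```

```bash
python3 -m pendant '[-0.003,0.002,0.04,0,0,0,0.2, -0.003,0.002,0.08,0,0,0,0.2, -0.003,0.002,0.105,0,0,0,0.2, -0.003,0.002,0.12,0,0,0,0.2, -0.003,0.002,0.126,0,0,0,0.2, -0.003,0.002,0.126,0,0,0,-1, -0.003,0.002,0.126,0,0,0,-1, -0.003,0.002,0.126,0,0,0,-1, -0.003,0.002,0.126,0,0,0,-1, -0.003,0.002,0.126,0,0,0,-1]' 30;  python3 -c "
from h import *
go(.5339,-.3223,.1,189.7)"
```

```text
time_s: 18.7
ee_pos: [0.6117, -0.0737, -0.0035]
eef_rot: [-3.141, 0.001, 3.124]
force: [-0.2, 0.1, 6.1]
grip_width: 0.0359
grip_force: 30.0
rows [ 0.146 -0.5   -0.207] [-0.     0.001 -0.119]
```

```bash
python3 -m pendant '[0,0,-0.03,0,0,0,-1, 0,0,-0.09,0,0,0,-1, 0,0,-0.16,0,0,0,-1, 0.01,-0.04,-0.2,0,0,-0.02,-1, 0.033,-0.115,-0.2,0,0,-0.04,-1, 0.056,-0.19,-0.2,0,0,-0.06,-1, 0.079,-0.27,-0.2,0,0,-0.08,-1, 0.102,-0.35,-0.2,0,0,-0.1,-1, 0.124,-0.425,-0.18,0,0,-0.119,-1, 0.14,-0.48,-0.14,0,0,-0.119,-1, 0.146,-0.5,-0.1,0,0,-0.119,-1, 0.146,-0.5,-0.1,0,0,-0.119,-1]' 30; python3 -m pendant '[0,0,0,0,0,0,-1, 0,0,0,0,0,0,-1]' 30; python3 -c "
from h import *
p=shot('wrist','w8'); a=p['pixels'][60:360,80:480,::-1]; cv2.imwrite('pics/w8c.png',cv2.resize(a,None,fx=2,fy=2))
go(.5339,-.3223,-.0085,189.7)"
```

```text
time_s: 19.9
ee_pos: [0.532, -0.3229, 0.0439]
eef_rot: [3.139, -0.003, -2.975]
force: [0.9, 0.4, -0.3]
grip_width: 0.0357
grip_force: 30.0
time_s: 20.1
ee_pos: [0.5347, -0.3218, 0.0474]
eef_rot: [-3.14, 0.001, -2.972]
force: [0.8, 0.6, -0.6]
grip_width: 0.0357
grip_force: 30.0
rows [ 0.002 -0.001  0.112] [-0.001  0.001  0.   ]
```

View pics/w8c.png

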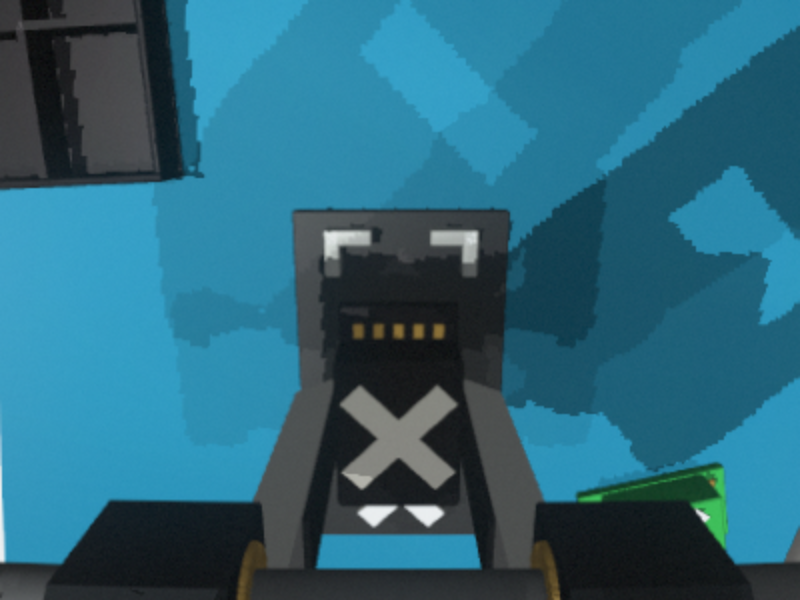

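```bash
python3 -m pendant '[0.003,0.004,0.03,0,0,0,-1, 0.003,0.004,0.06,0,0,0,-1, 0.003,0.004,0.08,0,0,0,-1, 0.003,0.004,0.095,0,0,0,-1, 0.003,0.004,0.103,0,0,0,-1, 0.003,0.004,0.108,0,0,0,-1, 0.003,0.004,0.11,0,0,0,-1, 0.003,0.004,0.11,0,0,0,-1]' 30;python3 -m pendant '[0,0,0.001,0,0,0,-1, 0,0,0.003,0,0,0,-1, 0,0,0.003,0,0,0,-1]' 30
```

```text
time_s: 20.95
ee_pos: [0.5321, -0.3207, -0.009]
eef_rot: [-3.141, 0.0, -2.973]
force: [-0.1, -0.4, -0.9]
grip_width: 0.0361
grip_force: 30.0
time_s: 21.25
ee_pos: [0.5322, -0.3208, -0.0096]
eef_rot: [-3.141, 0.001, -2.973]
force: [-3.8, 1.7, 9.4]
grip_width: 0.0358
grip_force: 30.0
```

```bash
python3 -m pendant '[0,0,0,0,0,0,0.1, 0,0,0,0,0,0,0.1, 0,0,0,0,0,0,0.1, 0,0,-0.04,0,0,0,0.1, 0,0,-0.1,0,0,0,0.1, 0,0,-0.18,0,0,0,0.1, 0,0,-0.26,0,0,0,0.1, 0,0,-0.26,0,0,0,0.1]' 30; python3 -c "
from h import *
p=shot('wrist','w9'); q=shot('side')
A=cv2.resize(p['pixels'][100:320,160:400,::-1],(400,367)); B=cv2.resize(q['pixels'][120:370,180:400,::-1],None,fx=1.45,fy=1.45)
h=max(len(A),len(B)); pad=lambda a:cv2.copyMakeBorder(a,0,h-len(a),0,0,cv2.BORDER_CONSTANT)
cv2.imwrite('pics/w9c.png',np.hstack([pad(A),pad(B)]))"
```

```text
time_s: 22.05
ee_pos: [0.534, -0.3219, 0.1251]
eef_rot: [-3.135, 0.006, -2.973]
force: [0.6, -0.8, -0.0]
grip_width: 0.0519
grip_force: 0.0
```

View pics/w9c.png

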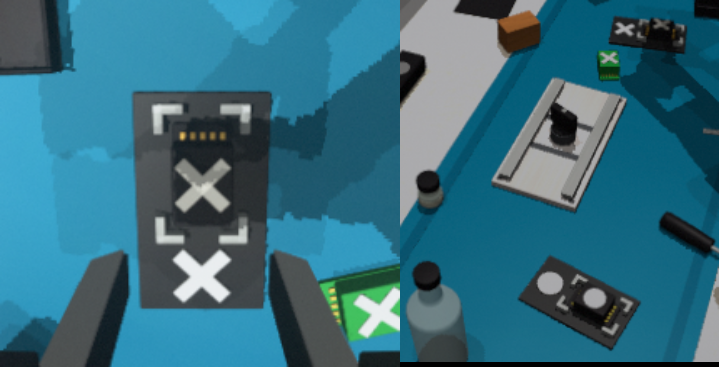

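Both modules lie inside their corner angles: the cross at (202,185) on the left, the round at (595,300) on the right. The knob stands turned and the bystanders haven't moved.

```bash
python3 -c "
from h import *
print(order.hand_in())"
```

```text
the job is handed in; nothing more can be done
None
```

I turned the clamp knob to about 1.19 rad of its 1.2 rad stop and left it open. The round module is in the pass nest and the cross module in the reject nest, both flat and released, and I handed the job in at about 22 s (no verdict was returned).

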